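Nest the clean V-liner in its metal trough

TASK

Take the blue V-shaped liner out of its drying stand and nest it in the steel V-trough: both its legs lying flat on the trough's legs, fully home, with the ends flush. Lower it in and let go, without dropping it, and leave the trough, the yellow liner and the other things on the bench where they are.

Things in the scene. Friction and masses are not known exactly. Their poses are not given: they have to be found in the camera images.
- blue_liner: Loose blue plastic 90-degree angle section, V up, 150 mm long (x), walls 5 mm, ends open, 60 to 130 g. Its legs end in vertical lips: flat outer faces 50 mm apart (y), from 23 to 43 mm above the origin; grip across them from above. Origin: mid-length on the V's outer bottom edge; z up. Starts V up in its stand, x within 0.5 rad of world x. Both ends alike, both sides alike.
- yellow_liner: The same kind of liner in yellow, loose in the other drying stand; a bystander. Origin and axes as for the blue one.
- blue_stand: Fixed drying stand holding the blue liner: grey base plate 130 x 76 x 6 mm with two white V holders, each 12 mm long (x), centred 45 mm either side of the middle, 47 mm across, tops 55 mm above the bench. Its V's valley is 35 mm above the bench: a liner's origin lies at that height. Origin: centre of the underside; x along the liner, z up.
- yellow_stand: Identical fixed drying stand, holding the yellow liner. Origin and axes as for the blue stand.
- trough: Loose steel 90-degree V-trough, 150 mm long (x), walls 5 mm, no end walls, 0.85 kg, on two dark feet 80 mm wide (y). Tops of its legs 55 mm above the bench, 40 mm apart inside, 47 mm over the outside. Origin: centre of the underside, on the bench; z up. Its x is within 0.5 rad of world x. Both ends alike.
- trough_v (a point): Middle of the length of the trough's inner bottom line (the valley of the V), 35 mm above the bench; axes as the trough's. When a liner is nested home and flush its origin is at this point and its axes are parallel to these (or turned half a turn about z).
- tip_box: Loose grey box with an orange lid, 87 x 122 x 56 mm, a bystander beyond the work. Origin: centre of its underside.
- beaker: Loose open glass beaker, 70 mm across, 85 mm high, a bystander. Origin: centre of its underside.
- jar: Loose amber jar with white cap, 60 mm across, 80 mm high, a bystander. Origin: centre of its underside.
Things that resemble listed ones, but are neither listed nor needed, are in the scene too. What is shaped like the trough but green is not meant.

How it is judged:
By the outcome, as a careful person would: the job done as asked, in the order asked, and still so for the second after the job is handed in, with the robot touching nothing.
It also fails if it takes over 35 s, if anything falls off the work surface, if the arm or the gripper's body presses on something with over 40 N, if the wrist force passes 120 N, or if a joint passes its speed limit or range.

ROBOT

A 7-joint arm with a two-finger parallel gripper is mounted at the origin on the work surface. World frame = base frame: x ahead of the robot, y to its left, z up, the work surface at z = 0. Lengths are in m, angles in rad, forces in N, time in s.
With the tool pointing down it reaches from about 0.425 to 0.875 m from the base axis. Payload 4.7 kg.
Tool frame: the origin (TCP) lies between the finger pads; the fingertips stand 8 mm ahead of it and the grasp point (between the pads) lies 11 mm behind it; z points along the fingers, y is the direction in which the jaws open and shut (so a half turn about z gives the same grasp; the last joint's range is limited). The gripper opens to 87 mm and grips with 3 to 60 N. Pads are 19 mm wide; open, the fingers measure 117 mm over their backs; the gripper's body (75 mm by 190 mm) begins 51 mm behind the grasp point.
Start: joints at [-1.218, 0.321, -0.07, 1.45, 0.023, 1.371, -0.057], TCP at [0.216, 0.613, 0.231] pointing down, gripper open.
Joint ranges: [-2.86, 2.86], [-0.3, 2.09], [-1.38, 1.24], [0.06, 2.45], [-1.56, 4.7], [0.09, 2.05], [-2.69, 2.69]. Speed limits (rad/s): [2.57, 2.57, 3.14, 3.14, 3.14, 3.14, 3.14].

INTERFACE

Orientations are given as a rotation vector (axis times angle).
In Python, from bench import ctrl, optics, ticket gives the robot as it stands.
- The arm moves only by the tool play_rows, never from a script. Its argument "motion" is a list of rows, each a list of 5 numbers: the closure, from 0 (fully open) to 1 (shut), then the shift along the tool's x, y, z in cm, then the turn about the tool's z in rad. In form: [[jaw, tx, ty, tz, spin], ...]. A call has 1 to 20 rows; each row shifts and turns the commanded pose from where the row before left it, along the tool's axes as they then stand; what a row does not reach is not made up. A row lasts 1/8 s, in which the tool goes at most 62.5 mm and 10.7 degrees, less where a joint would pass 70% of its speed; a pose out of reach is approached as far as the arm can. A call is refused whole if a number of a shift passes 6.25 or a number of a turn 0.188, either way. A call with a gripper value outside its range is refused whole. The fingers move at their own pace and stop on an object; "force" is the grip in N (left out, the last holds). Time passes only in rows, so rows that do not move let the fingers close. It gives the time, the measured TCP pose, the force and the opening at its end, in the units of the state.
- ctrl.get_state(): the state, without advancing time (a new reading comes with each control period).
- optics.get_image(name): name is "scene" or "top" or "wrist"; returns the picture (420x560x3 uint8, red, green, blue); there is no depth.
- optics.calibration(name): a dict with "K" (3x3 intrinsics, pixels), "pose" (4x4, takes a point from camera to world coordinates); the wrist camera has in their place "hand_eye" (4x4, takes a point from camera to tool coordinates, whose origin is the TCP and whose axes are the flange's). Camera axes: x right, y down, z forward; pixel columns grow to the right and rows downward; lengths in m; the calibration is good to about 2 mm. A picture is of the moment at which its call begins: read the wrist's pose just before it. calibration takes no time and is no camera call.
- ticket.close_job(): hands the job in, once; it reports no verdict.
The state is a dict: "time": time; "joint_positions": joint angles; "qd": joint speeds; "joint_torque": joint torques, N m; "position": TCP position; "tool_rot": TCP orientation; "ft_force": force on the tool from outside, world axes, zero at the start; "torque": the same for the moment, N m; "grip_width": opening from 0.0 (shut) to 1.0 (fully open).
Only numpy, scipy, OpenCV 4.12 (cv2) and the standard library are available. Lean on these libraries where they do the work, as an engineer would, in place of code of your own. Each camera call takes 0.05 s, during which the arm holds its last target.

## Working session

There is one attempt and no reset: what is moved stays moved. The work goes in short steps, Python scripts to look and compute and a tool call to move; the robot and the scene stay as the last step left them, time stands still between calls to the robot, and variables do not carry over. Pictures are saved under pics/ and viewed, and the job is handed in when it is done.

Besides the shell and the picture viewer there is one more tool, called after "Request:" as a command line: name --pt "numbers of a row" for each row, then --argument value for the rest. play_rows: Moves the arm, as the interface text tells. Its arguments: {"type":"object","properties":{"motion":{"type":"array"},"force":{"type":"number"}},"required":["motion"]}

```bash
mkdir -p pics; ls
python3 - <<'E'
from bench import ctrl, optics
import cv2
s=ctrl.get_state(); print(s)
for n in ("scene","top"):
    im=optics.get_image(n); cv2.imwrite(f"pics/{n}0.png",im[:,:,::-1]); c=optics.calibration(n); print(n,c)
print(optics.calibration("wrist"))
E
```

```text
pics
{'time': 0.0, 'joint_positions': array([-1.21791007,  0.32181189, -0.07012027,  1.45166855,  0.02264316,
        1.3708118 , -0.05691585]), 'qd': array([-1.59536908e-05, -2.58430769e-04,  6.93800535e-04, -2.38760057e-03,
        1.58293207e-03,  2.34227309e-03,  1.74237003e-03]), 'joint_torque': array([ 2.74487036e-05, -4.91286492e+01, -4.03772732e-01, -3.12525058e+01,
       -6.39067660e-02,  4.32209868e-02,  1.73617427e-04]), 'position': array([0.21588303, 0.61252844, 0.22947225]), 'tool_rot': array([-5.29501934e-01, -3.09645108e+00,  2.98766142e-03]), 'ft_force': array([-0.1688154 , -0.31834917,  0.42040835]), 'torque': array([ 0.02101764, -0.01534218, -0.01525711]), 'grip_width': 0.9972534909051677}
scene {'K': array([[401.48081289,   0.        , 276.77360016],
       [  0.        , 401.48081289, 213.70643441],
       [  0.        ,   0.        ,   1.        ]]), 'pose': array([[ 0.33875389,  0.74785218, -0.57093163,  0.99073737],
       [ 0.94085219, -0.26502383,  0.21109129, -0.19099496],
       [ 0.0065546 , -0.60867027, -0.79339621,  0.81129932],
       [ 0.        ,  0.
[... 368 characters left out ...]
3095615e-02],
       [-1.08949932e-02, -1.36743067e-01, -9.90546633e-01,
         1.16252392e+00],
       [ 0.00000000e+00,  0.00000000e+00,  0.00000000e+00,
         1.00000000e+00]])}
{'K': array([[318.64373707,   0.        , 277.97944255],
       [  0.        , 318.64373707, 210.71994116],
       [  0.        ,   0.        ,   1.        ]]), 'hand_eye': array([[-4.30988658e-04, -9.57054407e-01, -2.89908048e-01,
         7.80608488e-02],
       [ 9.99999672e-01, -2.13601304e-04, -7.81490714e-04,
        -2.66533817e-04],
       [ 6.86004394e-04, -2.89908290e-01,  9.57054185e-01,
        -1.55058911e-01],
       [ 0.00000000e+00,  0.00000000e+00,  0.00000000e+00,
         1.00000000e+00]])}
```

View pics/top0.png

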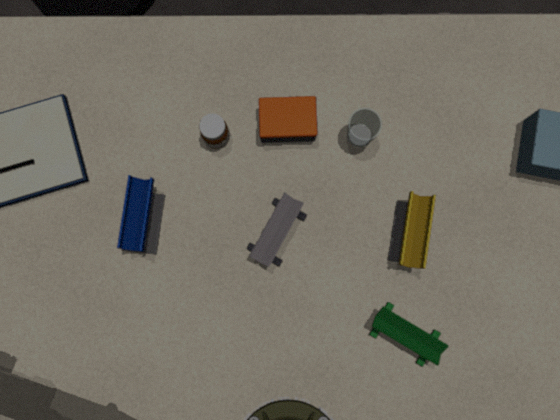

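View pics/scene0.png

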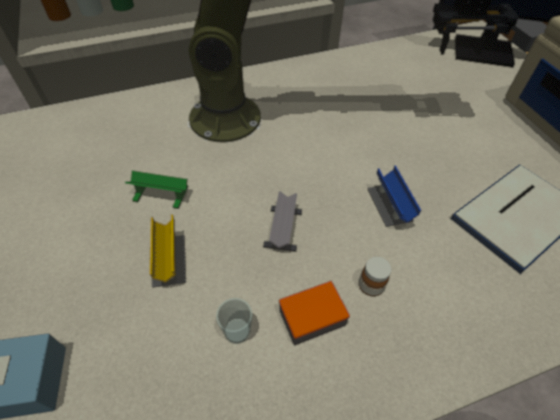

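The top view shows the blue liner at (136,214), the yellow liner at (418,230), the grey steel trough at (276,230) and a green trough lookalike at (408,334). The grey one fits "steel" and green is excluded. I'll confirm this in an enlarged crop.

Run:
```python
import cv2,numpy as np
im=cv2.imread("pics/top0.png")
a=cv2.resize(im[165:265,100:190],None,fx=4.2,fy=5.5/1.31,interpolation=cv2.INTER_CUBIC)
b=cv2.resize(im[180:280,230:320],None,fx=4.2,fy=5.5/1.31,interpolation=cv2.INTER_CUBIC)
c=np.hstack([a,b]); c=np.clip(c.astype(float)*1.6,0,255).astype(np.uint8);cv2.imwrite("pics/crop0.png",c);print(c.shape)
```

```text
(420, 756, 3)
```

View pics/crop0.png

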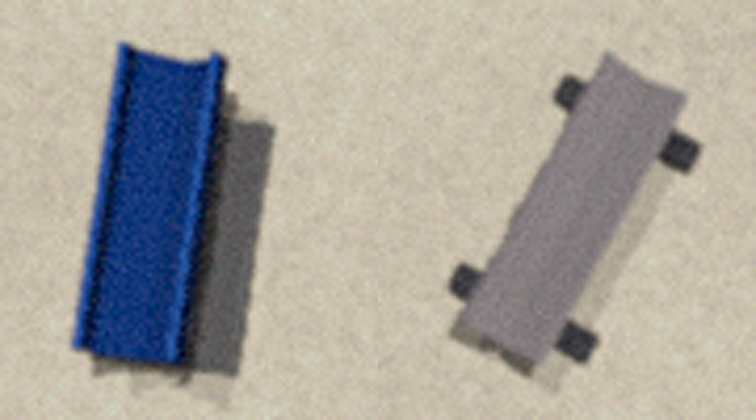

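The crop confirms them: the blue liner with lips is on the left, and the grey V on four dark feet on the right is the steel trough. I'll take rough positions from the lip and top corners.

```bash
cat > h.py <<'E'
import numpy as np,cv2
from scipy.spatial.transform import Rotation as R
from bench import ctrl,optics
def ray(K,T,uv,z):
    d=T[:3,:3]@np.linalg.solve(K,[uv[0],uv[1],1.]); o=T[:3,3]
    return o+d*(z-o[2])/d[2]
def tool(s):
    T=np.eye(4);T[:3,:3]=R.from_rotvec(s["tool_rot"]).as_matrix();T[:3,3]=s["position"];return T
def quad(P):  # TL,TR,BR,BL ; far = TL,TR
    P=np.array(P);c=P.mean(0);ax=(P[0]+P[1]-P[2]-P[3])/2
    return c,np.arctan2(ax[1],ax[0]),np.hypot(*ax[:2]),np.linalg.norm((P[0]+P[3]-P[1]-P[2])/2)
def shift(goal,yaw_y=None):
    """goal xyz for TCP; print in tool cm"""
    s=ctrl.get_state();T=tool(s)
    return T[:3,:3].T@(np.array(goal)-T[:3,3])*100
E
python3 - <<'E'
from h import *
c=optics.calibration("top");f=lambda x,y,ox,oy:(ox+(x+.5)/4.2-.5,oy+(y+.5)/4.2-.5)
print(quad([ray(c["K"],c["pose"],f(x,y,100,165),.078) for x,y in [(118,43),(226,56),(182,362),(74,350)]]))
print(quad([ray(c["K"],c["pose"],f(x-378,y,230,180),.055) for x,y in [(608,52),(687,93),(545,372),(462,322)]]))
s=ctrl.get_state();print(tool(s))
E
```

```text
(array([0.48801632, 0.30747635, 0.078     ]), np.float64(-0.10704357653676225), np.float64(0.14901318346530362), np.float64(0.05244701888173123))
(array([0.45619197, 0.02335102, 0.055     ]), np.float64(-0.4816269531667654), np.float64(0.15107808726788458), np.float64(0.04518575768626023))
[[-9.43138943e-01  3.32398432e-01 -4.66235432e-04  2.15945742e-01]
 [ 3.32398736e-01  9.43137438e-01 -1.68930003e-03  6.12566270e-01]
 [-1.21796591e-04 -1.74822071e-03 -9.99998464e-01  2.29557889e-01]
 [ 0.00000000e+00  0.00000000e+00  0.00000000e+00  1.00000000e+00]]
```

Request:
play_rows --pt "0 -4.0 -2.2 0.7 0" --pt "0 -4.0 -2.2 0.7 0" --pt "0 -4.0 -2.2 0.7 0" --pt "0 -4.0 -2.2 0.7 0" --pt "0 -4.0 -2.2 0.7 0" --pt "0 -4.0 -2.2 0.7 0" --pt "0 -4.0 -2.2 0.7 0" --pt "0 -4.0 -2.2 0.7 0" --pt "0 -3.8 -2.1 0.4 0" --pt "0 0 0 0 -0.12" --pt "0 0 0 0 -0.112" --pt "0 0 0 0 0" --pt "0 0 0 0 0"

```text
time: 1.72
position: [0.488, 0.3083, 0.1703]
tool_rot: [-0.17, -3.137, 0.0]
ft_force: [-0.0, 0.5, 0.1]
grip_width: 1.001
```

Run:
```python
from h import *
import pickle
s=ctrl.get_state();im=optics.get_image("wrist")[:,:,::-1];cv2.imwrite("pics/w1.png",im);pickle.dump(s,open("w1.pkl","wb"));print(s["time"],s["position"],np.arctan2(*tool(s)[[1,0],0]))
```

```text
1.725 [0.48800964 0.30827938 0.17032409] 3.033219576591369
```

View pics/w1.png

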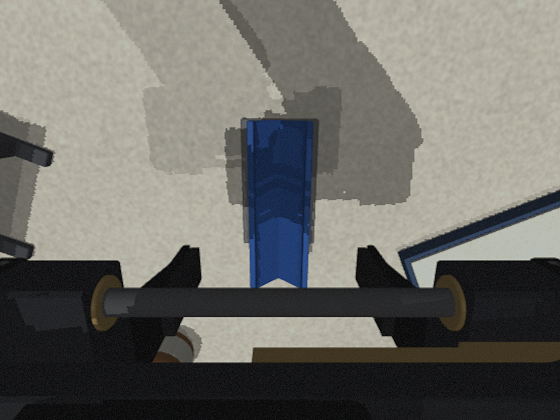

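The wrist view shows the liner between rows 119 and 288, with its far end just at the hand's bar. I'll enlarge it.

Run:
```python
import cv2,numpy as np
im=cv2.imread("pics/w1.png")
a=cv2.resize(im[105:300,225:335],None,fx=3,fy=3,interpolation=cv2.INTER_CUBIC)
b=im[105:165,230:330];d=im[250:295,230:330]
b=cv2.resize(b,None,fx=4.5,fy=4.5,interpolation=cv2.INTER_CUBIC);d=cv2.resize(d,None,fx=4.5,fy=4.5,interpolation=cv2.INTER_CUBIC)
r=np.vstack([b,d]);o=np.zeros((600,800,3),np.uint8);o[:585,:330]=a;o[:r.shape[0],340:790]=r
cv2.imwrite("pics/w1c.png",np.clip(o*2.,0,255).astype(np.uint8))
```

```text
(no output)
```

View pics/w1c.png

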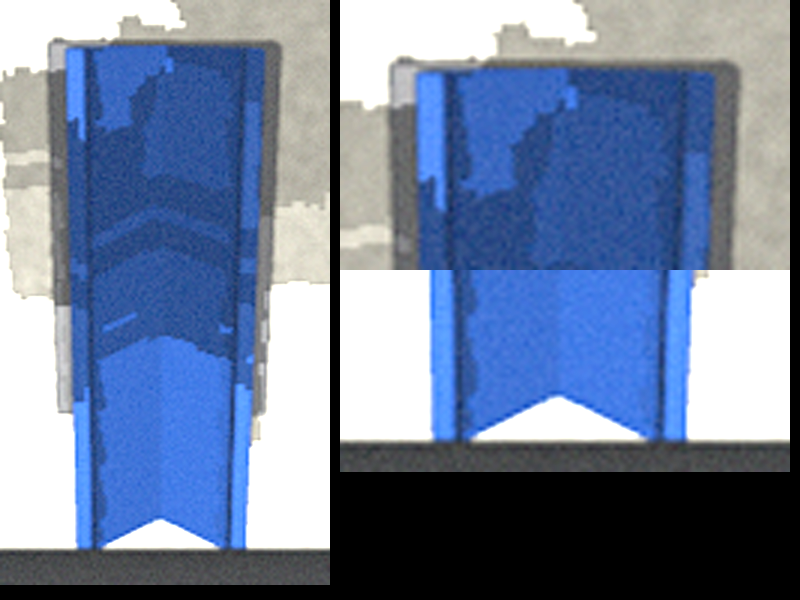

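```bash
cat > blue.py <<'E'
from h import *
import pickle
def run(tag,zl=.078):
    im=cv2.imread(f"pics/{tag}.png").astype(int);s=pickle.load(open(f"{tag}.pkl","rb"))
    c=optics.calibration("wrist");T=tool(s)@c["hand_eye"];K=c["K"]
    m=((im[:,:,0]-im[:,:,2]>30)&(im[:,:,0]>1.8*im[:,:,2])).astype(np.uint8)
    n,l,st,_=cv2.connectedComponentsWithStats(m);cand=[i for i in range(1,n) if 200<st[i,0]+st[i,2]/2<360];k=max(cand,key=lambda i:st[i,4]);m=l==k
    x0,y0,w,h,_=st[k];print("bbox",st[k])
    L=[];Rr=[]
    for y in range(y0+5,y0+h-8):
        xs=np.where(m[y])[0];L.append(ray(K,T,(xs[0]-.5,y),zl));Rr.append(ray(K,T,(xs[-1]+.5,y),zl))
    return m,K,T,np.array(L),np.array(Rr),st[k]
def line(P):
    v=cv2.fitLine(P[:,:2].astype(np.float32),cv2.DIST_HUBER,0,1e-4,1e-4).ravel();d=v[:2]*np.sign(v[0]);return d,v[2:]
E
python3 - <<'E'
from blue import *
m,K,T,L,Rr,st=run("w1")
dl,pl=line(L);dr,pr=line(Rr);print(np.arctan2(dl[1],dl[0]),np.arctan2(dr[1],dr[0]))
d=(dl+dr);d/=np.linalg.norm(d);nrm=np.array([-d[1],d[0]])
a,b=pl@nrm,pr@nrm;print("width",a-b)
top=ray(K,T,(280,st[1]-.5),.078);bot=ray(K,T,(278.5,277.5),.042)
e0,e1=top[:2]@d,bot[:2]@d;print("len",e1-e0)
c=d*(e0+e1)/2+nrm*(a+b)/2;print(c,np.arctan2(d[1],d[0]))
print("by 150 from near end",d*(e0+.075)+nrm*(a+b)/2)
E
```

```text
bbox [  247   120    66   168 10028]
-0.11373752 -0.11798206
width -0.049440235
len 0.15124345217015228
[0.48915268 0.30796029] -0.11585979
by 150 from near end [0.48853512 0.30803217]
```

Request:
play_rows --pt "0 -0.1 0 2.0 0.008" --pt "0 0 0 2.5 0" --pt "0 0 0 2.5 0" --pt "0 0 0 2.0 0" --pt "0 0 0 1.0 0" --pt "0 0 0 0.8 0" --pt "0 0 0 0 0" --pt "0 0 0 0 0"

```text
time: 2.78
position: [0.4897, 0.3085, 0.0633]
tool_rot: [0.18, 3.135, 0.001]
ft_force: [0.2, -0.4, 0.4]
grip_width: 0.999
```

Request:
play_rows --pt "0.3 0 0 0 0" --pt "0.36 0 0 0 0" --pt "0.42 0 0 0 0" --pt "0.5 0 0 0 0" --pt "0.6 0 0 0 0" --pt "0.6 0 0 0 0" --pt "0.6 0 0 0 0" --force 20

```text
time: 3.65
position: [0.4893, 0.3088, 0.0628]
tool_rot: [0.18, 3.136, 0.001]
ft_force: [0.6, 2.5, 0.4]
grip_width: 0.574
```

Request:
play_rows --pt "0.6 0 0 -0.5 0" --pt "0.6 0 0 -1.5 0" --pt "0.6 0 0 -2.5 0" --pt "0.6 0 0 -2.5 0" --pt "0.6 0 0 -2.5 0" --pt "0.6 0 0 -1.2 0" --pt "0.6 -1.0 -2.5 0 0" --pt "0.6 -1.1 -2.6 0 0" --pt "0.6 -1.1 -2.6 0 0" --pt "0.6 -1.1 -2.6 0 0" --pt "0.6 -1.1 -2.6 0 0" --pt "0.6 -1.1 -2.6 0 0" --pt "0.6 -1.1 -2.6 0 0" --pt "0.6 -1.0 -2.2 0 0" --pt "0.6 0 0 0 0.12" --pt "0.6 0 0 0 0.125" --pt "0.6 0 0 0 0.12" --pt "0.6 0 0 0 0" --pt "0.6 0 0 0 0"

```text
time: 6.02
position: [0.5512, 0.0966, 0.1695]
tool_rot: [-0.743, -3.052, 0.0]
ft_force: [-0.4, 0.8, -1.0]
grip_width: 0.573
```

Run:
```python
from h import *
import pickle
s=ctrl.get_state();im=optics.get_image("wrist")[:,:,::-1];cv2.imwrite("pics/w2.png",im);pickle.dump(s,open("w2.pkl","wb"));print(s["time"],s["position"],np.arctan2(*tool(s)[[1,0],0]),s["grip_width"])
```

```text
6.025 [0.55124255 0.09658387 0.16949764] 2.6637291738762063 0.5726826623179283
```

View pics/w2.png

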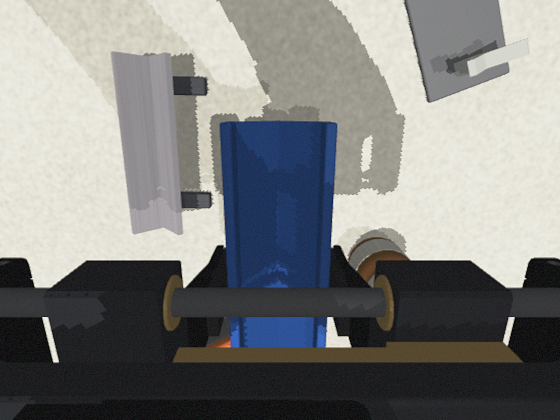

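Run:
```python
import cv2,numpy as np
im=cv2.imread("pics/w2.png")
a=im[40:95,100:215];b=im[185:245,100:215]
r=np.vstack([cv2.resize(x,None,fx=5,fy=5,interpolation=cv2.INTER_CUBIC) for x in(a,b)])
cv2.imwrite("pics/w2c.png",r);print(r.shape)
```

```text
(575, 575, 3)
```

View pics/w2c.png

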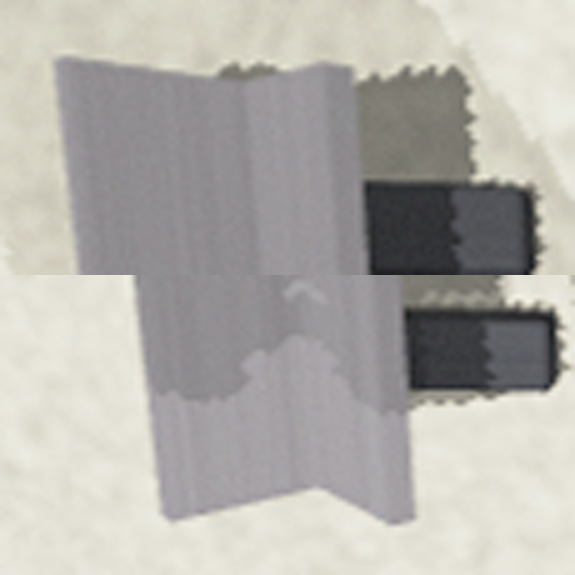

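Run:
```python
from h import *
import pickle
s=pickle.load(open("w2.pkl","rb"));c=optics.calibration("wrist");T=tool(s)@c["hand_eye"];K=c["K"]
def p(X,Y,z):
    v=(40+(Y+.5)/5-.5) if Y<275 else 185+(Y-275+.5)/5-.5
    return ray(K,T,(100+(X+.5)/5-.5,v),z)
o=[p(56,58,.0515),p(354,68,.0515),p(413,519,.0515),p(164,519,.0515)]
q=quad(o);print("outer",q)   # first-second = -x end
vt,vb=p(246,80,.035),p(318,487,.035);d=vb-vt
print("valley mid",(vt+vb)/2,"yaw",np.arctan2(d[1],d[0]),"len",np.linalg.norm(d))
for e in (o[0]-o[3],o[1]-o[2]): print(np.arctan2(-e[1],-e[0]),np.linalg.norm(e))
# edge line fits with grey/bg
im=cv2.imread("pics/w2.png");print(im[100,100:190:4].tolist())
```

```text
outer (array([0.45766174, 0.02236646, 0.0515    ]), np.float64(2.639734855658798), np.float64(0.15065905233674334), np.float64(0.04591982878086493))
valley mid [0.45736262 0.0223589  0.035     ] yaw -0.5035075840707849 len 0.15061545254833647
-0.49966563667877983 0.15136751225884026
-0.5040706626997432 0.14995132325661814
[[220, 232, 233], [216, 227, 229], [201, 217, 219], [201, 216, 218], [172, 177, 182], [147, 142, 146], [141, 140, 141], [141, 138, 142], [144, 141, 144], [147, 143, 147], [144, 140, 143], [142, 138, 141], [146, 144, 146], [146, 141, 144], [155, 150, 155], [155, 151, 153], [155, 151, 155], [145, 141, 143], [142, 137, 140], [119, 129, 131], [116, 124, 126], [117, 125, 127], [114, 123, 125]]
```

Run:
```python
from blue import *
s=pickle.load(open("w2.pkl","rb"))
m,K,T,L,Rr,st=run("w2",s["position"][2]+.0152)
Ti=np.linalg.inv(tool(s))
n=100
h=lambda P:(Ti[:3,:3]@P.T).T+Ti[:3,3]
l,r=h(L[:n]),h(Rr[:n])
for e in(l,r): print(np.polyfit(e[:,0],e[:,1],1))
ys=[np.where(m[:,x])[0][0] for x in range(225,333)];v=np.median(ys);print(v)
for x in(225,278,332): print(h(np.array([ray(K,T,(x,v-.5),s["position"][2]+.0152)])))
print("mid y at x=0..",(l[:,1]+r[:,1]).mean()/2)
```

```text
bbox [  220   121   117   167 18083]
[ 0.00039894 -0.02490078]
[0.00173988 0.02450924]
122.0
[[ 0.07508086 -0.02254589 -0.01517841]]
[[ 0.07507158 -0.0001343  -0.01518307]]
[[ 0.07506213  0.02269497 -0.01518782]]
mid y at x=0.. -0.00014054714077563896
```

Request:
play_rows --pt "0.6 0 0 0 0.024" --pt "0.6 0.6 -1.4 0 0" --pt "0.6 0.9 -2.1 0 0" --pt "0.6 0.9 -2.1 0 0" --pt "0.6 0.9 -2.1 0 0" --pt "0.6 0.9 -2.1 0 0" --pt "0.6 0.45 -1.2 0 0" --pt "0.6 0 0 2.0 0" --pt "0.6 0 0 2.5 0" --pt "0.6 0 0 2.0 0" --pt "0.6 0 0 1.0 0" --pt "0.6 0 0 0 0" --pt "0.6 0 0 0 0"

```text
time: 7.7
position: [0.4583, 0.0229, 0.0954]
tool_rot: [0.783, 3.041, 0.001]
ft_force: [-0.1, 1.6, -0.4]
grip_width: 0.571
```

Run:
```python
from h import *
import pickle
s=ctrl.get_state();T=tool(s);print(s["time"],s["position"],T[:3,2],np.arctan2(T[1,0],T[0,0]),s["ft_force"])
print("to goal cm tool",shift([.4575,.0224,.063]))
im=optics.get_image("wrist")[:,:,::-1];cv2.imwrite("pics/w3.png",im);pickle.dump(s,open("w3.pkl","wb"))
im=optics.get_image("scene")[:,:,::-1];cv2.imwrite("pics/s3.png",cv2.resize(im[150:290,210:350],None,fx=4,fy=4,interpolation=cv2.INTER_CUBIC))
```

```text
7.7 [0.45828751 0.02287096 0.09538045] [ 1.53028701e-03  4.07656829e-04 -9.99998746e-01] 2.6378618977085533 [-0.0922612   1.59556342 -0.38414947]
to goal cm tool [ 0.04993875 -0.08280634  3.23790161]
```

View pics/w3.png

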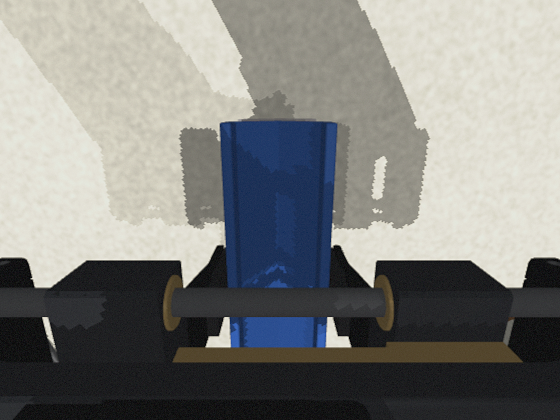

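View pics/s3.png

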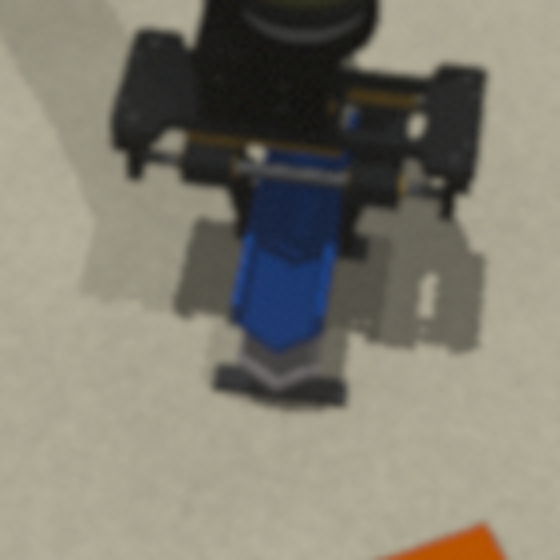

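Run:
```python
import cv2,numpy as np
im=cv2.imread("pics/w3.png")[108:132,212:346]
cv2.imwrite("pics/w3c.png",cv2.resize(im,None,fx=5.9,fy=11,interpolation=cv2.INTER_CUBIC))
```

```text
(no output)
```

View pics/w3c.png

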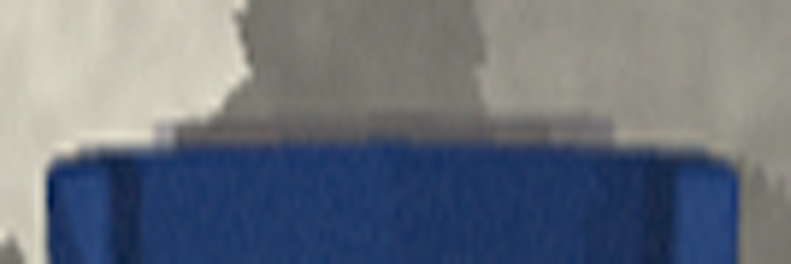

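Run:
```python
from h import *
import pickle
s=pickle.load(open("w3.pkl","rb"));c=optics.calibration("wrist");T=tool(s)@c["hand_eye"];K=c["K"];Ti=np.linalg.inv(tool(s))
def p(u,v,z): return (Ti@np.r_[ray(K,T,(u-.5,v-.5),z),1])[:3]
print(p(238.3,119,.0515),p(315.7,119,.0515),p(277,119,.0515)); zl=s["position"][2]+.0152
print(p(220.2,121.8,zl),p(337.2,121.8,zl),p(278.7,121.8,zl))
```

```text
[ 0.07555835 -0.02421405  0.04376758] [0.0755382  0.02218729 0.04381845] [ 0.07554828 -0.0010151   0.04379301]
[ 0.0751616  -0.02471696 -0.01531304] [ 0.07513987  0.02470647 -0.01525887] [ 7.51507359e-02 -8.02977636e-06 -1.52859578e-02]
```

Request:
play_rows --pt "0.6 0.05 -0.09 0 0" --pt "0.6 0 0 0.8 0" --pt "0.6 0 0 0.8 0" --pt "0.6 0 0 0.6 0" --pt "0.6 0 0 0.3 0" --pt "0.6 0 0 0.2 0" --pt "0.6 0 0 0 0" --pt "0.6 0 0 0 0"

```text
time: 8.8
position: [0.4569, 0.0223, 0.0678]
tool_rot: [0.783, 3.042, 0.0]
ft_force: [-0.1, -0.5, 0.2]
grip_width: 0.573
```

Request:
play_rows --pt "0.6 -0.03 0.02 0.1 0" --pt "0.6 0 0 0.1 0" --pt "0.6 0 0 0.1 0" --pt "0.6 0 0 0 0" --pt "0.6 0 0 0 0"

```text
time: 9.43
position: [0.4571, 0.0223, 0.0646]
tool_rot: [0.783, 3.042, 0.0]
ft_force: [-0.1, 0.8, -0.6]
grip_width: 0.572
```

Request:
play_rows --pt "0.6 0 0 0.1 0" --pt "0.6 0 0 0 0" --pt "0.6 0 0 0.05 0" --pt "0.6 0 0 0 0" --pt "0.6 0 0 0 0"

```text
time: 10.05
position: [0.4574, 0.0224, 0.0632]
tool_rot: [0.782, 3.042, 0.001]
ft_force: [-0.6, 0.6, 1.4]
grip_width: 0.573
```

Run:
```python
from h import *
s=ctrl.get_state();T=tool(s);print(s["position"],np.arctan2(T[1,0],T[0,0]),s["ft_force"])
im=optics.get_image("wrist")[:,:,::-1];cv2.imwrite("pics/w4.png",im)
c=im[108:132,212:346];a=cv2.resize(c,None,fx=5.9,fy=11,interpolation=cv2.INTER_CUBIC)
im=optics.get_image("scene")[:,:,::-1];b=cv2.resize(im[185:260,240:330],None,fx=4.4,fy=4.4,interpolation=cv2.INTER_CUBIC)
o=np.zeros((600,800,3),np.uint8);o[:a.shape[0],:a.shape[1]]=a;o[265:265+b.shape[0],:b.shape[1]]=b;cv2.imwrite("pics/c4.png",o)
```

```text
[0.45736257 0.02244775 0.06322966] 2.6380504699651333 [-0.64941497  0.59128332  1.38860951]
```

View pics/c4.png

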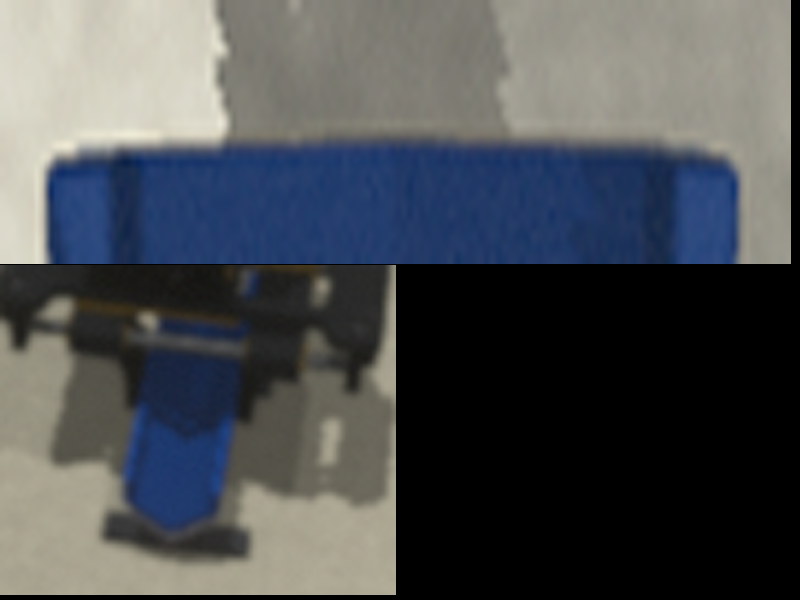

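The ends line up and about 0.4 mm is left to go. I'll press gently until contact.

Request:
play_rows --pt "0.6 0 0 0.05 0" --pt "0.6 0 0 0 0" --pt "0.6 0 0 0 0" --pt "0.6 0 0 0 0"

```text
time: 10.65
position: [0.4574, 0.0225, 0.063]
tool_rot: [0.782, 3.042, 0.001]
ft_force: [-0.6, 1.4, 6.1]
grip_width: 0.578
```

Request:
play_rows --pt "0.6 0 0 0.03 0" --pt "0.6 0 0 0 0" --pt "0.6 0 0 0 0" --pt "0.6 0 0 0 0"

```text
time: 11.15
position: [0.4575, 0.0225, 0.0629]
tool_rot: [0.782, 3.042, 0.001]
ft_force: [-1.3, 2.1, 7.4]
grip_width: 0.574
```

Request:
play_rows --pt "0.4 0 0 0 0" --pt "0.38 0 0 0 0" --pt "0.3 0 0 0 0" --pt "0.2 0 0 0 0" --pt "0.1 0 0 0 0" --pt "0 0 0 0 0" --pt "0 0 0 0 0" --pt "0 0 0 -0.5 0" --pt "0 0 0 -1.5 0" --pt "0 0 0 -2.5 0" --pt "0 0 0 -2.5 0" --pt "0 0 0 -2.5 0" --pt "0 0 0 -1.5 0" --pt "0 -2 0 0 0" --pt "0 -2 0 0 0" --pt "0 0 0 0 0" --pt "0 0 0 0 0" --force 10

```text
time: 13.28
position: [0.4914, 0.0033, 0.1721]
tool_rot: [-0.782, -3.041, 0.0]
ft_force: [-0.1, 0.5, 0.4]
grip_width: 1.003
```

Run:
```python
from h import *
import pickle
s=ctrl.get_state();im=optics.get_image("wrist")[:,:,::-1];cv2.imwrite("pics/w5.png",im);pickle.dump(s,open("w5.pkl","wb"));print(s["position"])
o=np.zeros((600,800,3),np.uint8);o[:420,:560]=im
im=optics.get_image("scene")[:,:,::-1];b=cv2.resize(im[180:260,250:330],None,fx=3,fy=3,interpolation=cv2.INTER_CUBIC);o[:240,560:800]=b
cv2.imwrite("pics/c5.png",o)
```

```text
[0.49138991 0.00331663 0.17210475]
```

View pics/c5.png

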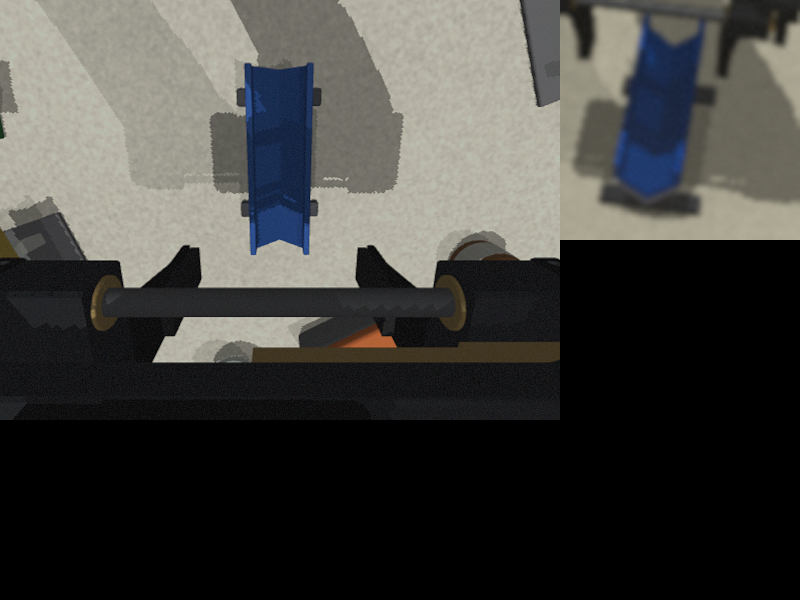

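Run:
```python
from blue import *
m,K,T,L,Rr,st=run("w5")
dl,pl=line(L);dr,pr=line(Rr);d=dl+dr;d/=np.linalg.norm(d);n=np.array([-d[1],d[0]])
print("yaw",np.arctan2(d[1],d[0]),np.arctan2(dl[1],dl[0]),np.arctan2(dr[1],dr[0]),"w",pl@n-pr@n)
im=cv2.imread("pics/w5.png")
r=np.vstack([cv2.resize(im[a:b,225:335],None,fx=7,fy=7,interpolation=cv2.INTER_CUBIC) for a,b in((58,98),(218,262))])
cv2.imwrite("pics/c5b.png",np.clip(r*1.4,0,255).astype(np.uint8));print(r.shape)
```

```text
bbox [  245    63    68   192 11285]
yaw -0.4984718 -0.49599987 -0.5009437 w -0.049220234
(588, 770, 3)
```

View pics/c5b.png

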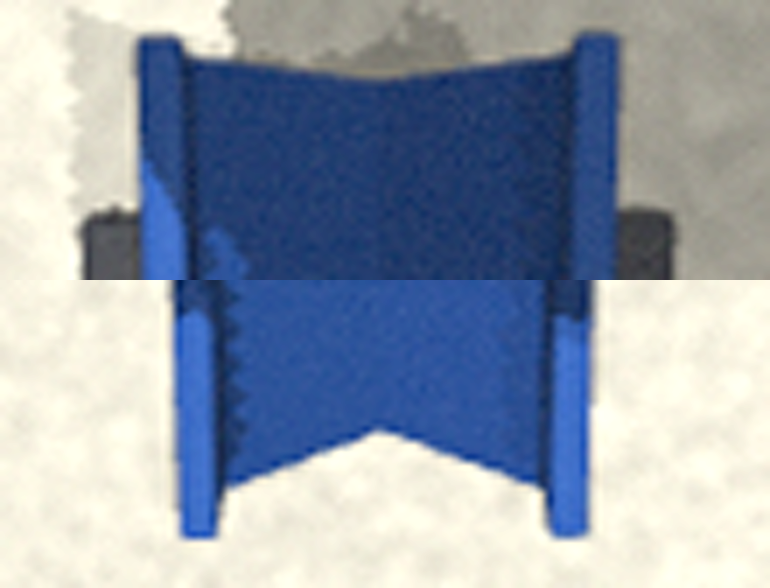

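Run:
```python
from blue import *
m,K,T,L,Rr,st=run("w5")
f=lambda X,Y,z:ray(K,T,(225+(X+.5)/7-.5,(58+(Y+.5)/7-.5) if Y<280 else 218+(Y-280+.5)/7-.5),z)
print("lips",quad([f(138,36,.078),f(618,36,.078),f(587,537,.078),f(182,537,.078)]))
a,b=f(380,80,.042),f(380,430,.042);print("valley",(a+b)/2,np.linalg.norm(b-a),np.arctan2(*(b-a)[[1,0]]))
# feet centres: foot rows/cols near(top) and far, z ~? symmetric about trough centre
```

```text
bbox [  245    63    68   192 11285]
lips (array([0.45787145, 0.0225408 , 0.078     ]), np.float64(2.643388734606887), np.float64(0.1495737499246644), np.float64(0.04922324311732263))
valley [0.45785772 0.02243222 0.042     ] 0.1504253953732997 -0.5032355864742774
```

Run:
```python
from h import *
im=optics.get_image("scene")[:,:,::-1];cv2.imwrite("pics/s6.png",im)
a=cv2.imread("pics/scene0.png");d=cv2.absdiff(a,im).max(2)>40
for n,(x,y) in dict(yellow=(163,248),beaker=(235,320),box=(313,310),jar=(376,275),green=(158,186)).items(): print(n,d[y-30:y+30,x-25:x+25].mean())
```

```text
yellow 0.0
beaker 0.0
box 0.0
jar 0.0
green 0.0
```

View pics/s6.png

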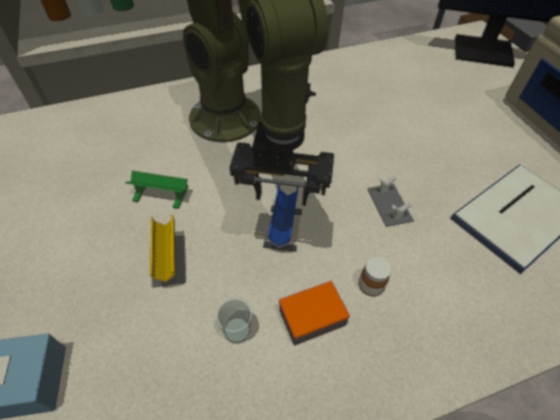

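The scene view shows the liner in the steel trough at (284,215), the blue stand empty at (390,203), and the bystanders unchanged. The gripper is clear above the liner.

```bash
python3 -c "
from bench import ticket;print(ticket.close_job())"
```

```text
the job is handed in; nothing more can be done
None
```

The blue liner is out of its stand and nested in the steel trough, and I handed the job in at about 13.5 s.

- **What I did:** I gripped it across the lips at mid-length and carried it over. I lowered it in small steps until it seated with about 7 N of contact force, then released it and backed the gripper off.
- **Fit:** After release the liner's centre measured (0.4579, 0.0225) with a yaw of about -0.50. The trough, measured before placing, was at (0.4575, 0.0224) with a yaw of -0.50, so the two agree to about 0.5 mm. That is finer than the 2 mm camera calibration, although both were measured with the same camera. No steel shows past either end of the liner, a view that would miss about 1 mm.
- **Height:** The gripper stopped within 0.1 mm of the height at which it had picked the liner up. The stand and the trough have the same valley height, so this means the liner is fully home.
- **Other things:** The yellow liner, beaker, tip box, jar and green lookalike show no change in the scene image. I did not re-measure the trough itself after placing, because the liner covers most of it.

No check failed or disagreed.

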